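Tally one cell at the microscope bench

ROBOT

A 6-joint arm with a two-finger parallel gripper is mounted at the origin on the work surface. World frame = base frame: x ahead of the robot, y to its left, z up, the work surface at z = 0. Lengths are in m, angles in degrees, forces in N, time in s.
With the tool pointing down it reaches from about 0.4 to 0.825 m from the base axis. Payload 7 kg.
Tool frame: the origin (TCP) lies midway between the tips of the shut fingers; the grasp point (between the pads) lies 19 mm behind it (r.grip_point_offset is the z of the grasp point in the tool frame, in m); z points along the fingers, y is the line along which they close (so a half turn about z gives the same grasp; the last joint's range is limited). The gripper opens to 88 mm and grips with 3 to 60 N. Pads are 19 mm wide; open, the fingers measure 130 mm over their backs; the gripper's body (78 mm by 193 mm) begins 47 mm behind the grasp point.
Start: joints at [-60.384, 20.546, 0.682, 0, -70.136, -16.507], TCP at [0.153, -0.657, 0.227] pointing down, gripper open.
Joint ranges: [-176.03, 176.03], [-82.01, 121.73], [-58.28, 71.71], [-173.87, 95.51], [-174.79, -0.11], [-173.66, 173.66]. Speed limits (degrees/s): [136.94, 136.94, 172.46, 180, 180, 180].

INTERFACE

Orientations are given as [roll, pitch, yaw] about the fixed x, y, z axes, in that order (R = Rz(yaw) Ry(pitch) Rx(roll)).
In Python, from plant import r, viewer, recognise, outline_of, pinpoint gives the robot as it stands.
- The arm moves only by the tool move_arm, never from a script. Its argument "targets" is a list of rows, each a list of 2 entries, a list of its own where there are three numbers: the shift along the tool's x, y, z in cm, then the turn, a rotation vector about the tool's x, y, z in rad. A call has 1 to 5 rows; each row is the pose to reach, as a shift and turn from the pose commanded when the call began, along the tool's axes at that moment; what a row does not reach only later rows make up. A row lasts 1/8 s, in which the tool goes at most 62.5 mm and 10.7 degrees, less where a joint would pass 70% of its speed; a pose out of reach is approached as far as the arm can. A call with a gripper value outside its range is refused whole. "jaw" is the finger opening in cm, from 0 to 8.76, set as the call begins (left out, the last holds). The fingers move at their own pace and stop on an object; "squeeze" is the grip in N (left out, the last holds). Time passes only in rows, so rows that repeat a pose let the fingers close. It gives the time, the measured TCP pose, the force, the opening and the grip force at its end, in the units of the state.
- r.get_state(): the state, without advancing time (a new reading comes with each control period).
- viewer.capture(name): name is "scene" or "top" or "wrist"; returns a dict with "image" (384x512x3 uint8, blue, green, red), "intrinsics" (3x3 intrinsics, pixels), "D" ([k1, k2, p1, p2, k3] as OpenCV has them; the pictures are not rectified), "camera_from_world" (4x4, takes a point from world to camera coordinates). Camera axes: x right, y up, looking along -z (the intrinsics and any distortion apply to the point x, -y, -z); pixel columns grow to the right and rows downward; lengths in m; the calibration is good to about 2 mm. A picture is of the moment at which its call begins. There is no depth.
- r.close_job(): hands the job in; it is judged then, once.
Trained networks look in the newest picture that a camera, given by its name, has taken for a name from the list of things; names that differ only in an ending like _2 or _b are one class to them, and where a whole thing is asked for, a point or a joint stands for the part that bears it (a point fixed in the world has none). Each returns a list of dicts, best first, with "score" (0 to 1); they miss things now and then, are a little off and sometimes report something else, mostly with a low value. They report only what shows in the picture. A call takes as long as a camera call.
- recognise(label, camera): "box" ([left, top, right, bottom] in pixels, round what is visible of it).
- outline_of(label, camera): "mask" (384x512 bool, what is visible of it) and "box" ([left, top, right, bottom] in pixels, round what is visible of it).
- pinpoint(label, camera): "location" ([row, column] in pixels: a listed point, or the origin of a listed thing).
The state is a dict: "time_s": time; "joints": joint angles; "qd": joint speeds; "joint_torque": joint torques, N m; "tcp_pos": TCP position; "eef_rot": TCP orientation; "contact_force": force on the tool from outside, world axes, zero at the start; "moment": the same for the moment, N m; "gripper_width": finger opening in m; "gripper_force": force on a finger pad.
Only numpy, scipy, OpenCV 4.12 (cv2) and the standard library are available. Lean on these libraries where they do the work, as an engineer would, in place of code of your own. Each camera call takes 0.05 s, during which the arm holds its last target. There are 200 camera calls.

TASK

Four small white tally units with feel-by-shape keys stand on the microscope bench; log one cell on them with the fingertips. Lightly press the large round key well down and let it spring back up, then lightly press the long bar key well down and let it up, and withdraw. Do not touch the small round key's unit, the cross key's unit or the other things lying about, and do not shift, tip or lift the units.

Things in the scene. Friction and masses are not known exactly. Their poses are not given: they have to be found in the camera images.
- round_top (a point): centre of the top face of the large round key: a flat disc 40 mm across, black, in the middle of its tally unit; flat top 46 mm above the bench when up, z axis up; moves down with the key; over 20 N on it is too rough
- round_key (a joint): how far that key is pressed, in m: 0 up, 0.010 fully down. A press counts past 0.005. Spring: 1.2 N to start, 3.2 N at 0.005, 5.2 N fully down; it springs back up by itself
- round_unit: the white tally unit that carries that key: loose box 66 mm (x) by 84 mm (y), top plate 33 mm above the bench, 0.6 kg, rubber feet; origin at the centre of its underside. All four units are alike but for the shape of the key, and stand in any order
- bar_top (a point): centre of the top face of the long bar key: 18 mm wide and 64 mm long (long side along the y axis of this point), black, in the middle of its tally unit; flat top 46 mm above the bench when up, z axis up; moves down with the key; over 20 N on it is too rough
- bar_key (a joint): how far that key is pressed, in m: 0 up, 0.010 fully down. A press counts past 0.005. Spring: 1.2 N to start, 3.2 N at 0.005, 5.2 N fully down; it springs back up by itself
- bar_unit: the white tally unit that carries that key: loose box 66 mm (x) by 84 mm (y), top plate 33 mm above the bench, 0.6 kg, rubber feet; origin at the centre of its underside. All four units are alike but for the shape of the key, and stand in any order
- small_top (a point): centre of the top face of the small round key, 20 mm across (not to be touched), black, in the middle of its tally unit; flat top 46 mm above the bench when up, z axis up; moves down with the key
- small_key (a joint): how far that key is pressed, in m: 0 up, 0.010 fully down. A press counts past 0.005. Spring: 1.2 N to start, 3.2 N at 0.005, 5.2 N fully down; it springs back up by itself
- small_unit: the white tally unit that carries that key: loose box 66 mm (x) by 84 mm (y), top plate 33 mm above the bench, 0.6 kg, rubber feet; origin at the centre of its underside. All four units are alike but for the shape of the key, and stand in any order
- cross_top (a point): centre of the top face of the cross-shaped key: two arms 44 mm long and 13 mm wide (not to be touched), black, in the middle of its tally unit; flat top 46 mm above the bench when up, z axis up; moves down with the key
- cross_key (a joint): how far that key is pressed, in m: 0 up, 0.010 fully down. A press counts past 0.005. Spring: 1.2 N to start, 3.2 N at 0.005, 5.2 N fully down; it springs back up by itself
- cross_unit: the white tally unit that carries that key: loose box 66 mm (x) by 84 mm (y), top plate 33 mm above the bench, 0.6 kg, rubber feet; origin at the centre of its underside. All four units are alike but for the shape of the key, and stand in any order
- oil_bottle: amber dropper bottle, 30 mm across, 65 mm tall; loose bystander; origin at the centre of its underside, z up
- slide_mailer: white slide mailer, flat box 34 x 84 x 18 mm; loose bystander; origin at the centre of its underside, z up
- petri_dish: clear covered petri dish, 90 mm across, 18 mm tall; loose bystander; origin at the centre of its underside, z up
- slide_stack: stack of glass slides, 26 x 76 x 10 mm; loose bystander; origin at the centre of its underside, z up
- stain_jar: capped glass jar, 52 mm across, 70 mm tall; loose bystander; origin at the centre of its underside, z up
- lens_brush: lens brush 150 mm long, lying flat; loose bystander; origin at the centre of its underside, z up
- cover_box: cover-glass box 47 x 47 x 20 mm; loose bystander; origin at the centre of its underside, z up

How it is judged:
By the outcome, as a careful person would: the job done as asked, in the order asked, and still so for the second after the job is handed in, with the robot touching nothing.
It also fails if it takes over 43 s, if anything falls off the work surface, if the arm or the gripper's body presses on something with over 40 N, if the wrist force passes 120 N, or if a joint passes its speed limit or range.

## Working session

There is one attempt and no reset: what is moved stays moved. The work goes in short steps, Python scripts to look and compute and a tool call to move; the robot and the scene stay as the last step left them, time stands still between calls to the robot, and variables do not carry over. Pictures are saved under pics/ and viewed, at most 10 in all, crops included, and the job is handed in when it is done.

Besides the shell and the picture viewer there is one more tool, called after "Emit:" as name(argument=value, ...) on one line, values as JSON. move_arm: Moves the arm, as the interface text tells. Its arguments: {"type":"object","properties":{"targets":{"type":"array","items":{"type":"array"}},"jaw":{"type":"number"},"squeeze":{"type":"number"}},"required":["targets"]}

```bash
mkdir -p pics; cat > h.py <<'E'
import numpy as np, cv2
from plant import r, viewer, recognise, outline_of, pinpoint
def ray(c,row,col,z):
    K=np.array(c["intrinsics"],float);D=np.array(c["D"],float)
    p=cv2.undistortPoints(np.array([[[col,row]]],float),K,D)[0,0]
    T=np.array(c["camera_from_world"]);R=T[:3,:3];t=T[:3,3]
    o=-R.T@t;d=R.T@np.array([p[0],-p[1],-1.]);return (o+d*(z-o[2])/d[2])
E
python3 - <<'E'
from h import *
ims=[]
for n in("top","scene"):
    c=viewer.capture(n);cv2.imwrite(f"pics/{n}.png",c["image"])
    for l in("round_top","bar_top","small_top","cross_top"):
        for q in pinpoint(l,n)[:2]: print(n,l,round(q["score"],2),np.round(q["location"]),ray(c,*q["location"],.046).round(4))
s=r.get_state();print({k:np.round(s[k],3) for k in s})
E
```

```text
top round_top 0.72 [131. 275.] [ 0.7319 -0.0781  0.046 ]
top round_top 0.55 [184. 285.] [ 0.5856 -0.1063  0.046 ]
top bar_top 0.58 [219. 356.] [ 0.4949 -0.2947  0.046 ]
top bar_top 0.29 [200. 136.] [0.5361 0.2895 0.046 ]
top small_top 0.36 [207. 218.] [0.5206 0.0714 0.046 ]
top cross_top 0.7 [201. 133.] [0.5338 0.299  0.046 ]
top cross_top 0.43 [220. 356.] [ 0.493  -0.2952  0.046 ]
scene round_top 0.56 [223. 236.] [ 0.5919 -0.1066  0.046 ]
scene bar_top 0.67 [237. 146.] [ 0.4972 -0.2953  0.046 ]
scene small_top 0.6 [176. 276.] [0.5209 0.0838 0.046 ]
scene cross_top 0.39 [150. 334.] [0.5349 0.305  0.046 ]
scene cross_top 0.31 [178. 274.] [0.5226 0.0735 0.046 ]
{'time_s': np.float64(0.5), 'joints': array([-6.0384e+01,  2.0546e+01,  6.7800e-01, -1.0000e-03, -7.0135e+01,
       -1.6507e+01]), 'qd': array([-0.004, -0.008,  0.014,  0.052,  0.053,  0.085]), 'joint_torque': array([ 1.0000e-03, -5.8180e+01,  2.9307e+01,  6.9970e+00,  1.2000e-02,
       -0.0000e+00]), 'tcp_pos': array([ 0.153, -0.657,  0.227]), 'eef_rot': array([ 179.997,   -0.   , -166.891]), 'contact_force': array([-0.046, -0.454,  0.242]), 'moment': array([-0.003, -0.013, -0.03 ]), 'gripper_force': np.float64(0.0), 'gripper_width': np.float64(0.088)}
```

View pics/top.png

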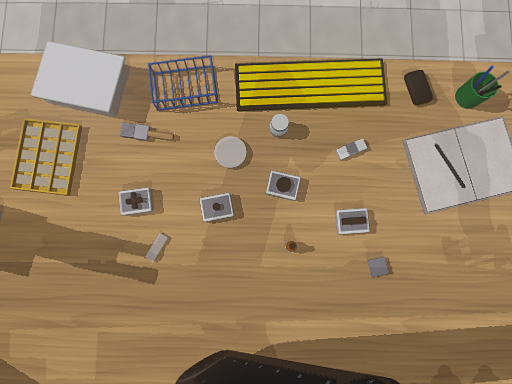

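View pics/scene.png

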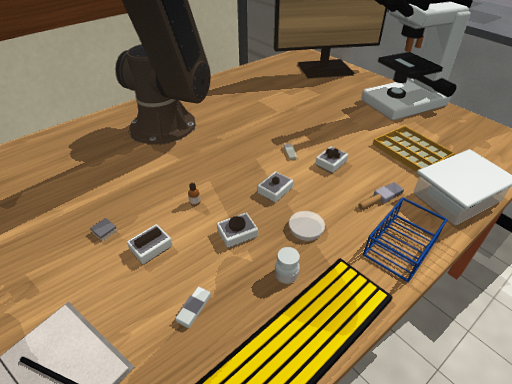

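The top view shows the large round key at about (row 184, col 284), the bar at (220, 353), the small round at (207, 216) and the cross at (201, 135). In the scene view, round is at (223, 237) and bar at (240, 148). I'll approach by way of the bar with the fingers shut.

Emit:
move_arm(targets=[[[-8,5.5,0],[0,0,0]],[[-13,9,0],[0,0,0]],[[-18,12.5,0],[0,0,0]],[[-23,16,0],[0,0,0]],[[-28,19,0],[0,0,0]]], jaw=0)

```text
time_s: 1.12
tcp_pos: [0.3656, -0.4257, 0.227]
eef_rot: [-180.0, 0.0, -166.9]
contact_force: [0.4, 0.1, 0.0]
gripper_width: 0.0435
gripper_force: 0.0
```

Emit:
move_arm(targets=[[[-4,2.5,0],[0,0,0]],[[-8,5,0],[0,0,0]],[[-10,7,0],[0,0,0]],[[-10,7,0],[0,0,0]],[[-10,7,0],[0,0,0]]])

```text
time_s: 1.75
tcp_pos: [0.4458, -0.3366, 0.2266]
eef_rot: [-180.0, -0.0, -166.9]
contact_force: [-0.5, -0.1, -1.1]
gripper_width: 0.0004
gripper_force: 0.0
```

```bash
cat > look.py <<'E'
from h import *
import sys
c=viewer.capture("wrist");cv2.imwrite(f"pics/{sys.argv[1]}.png",c["image"])
for l in("round_top","bar_top"):
    for q in outline_of(l,"wrist")[:2]:
        m=q["mask"].astype(np.uint8); print(l,round(q["score"],2),q["box"],m.sum())
    for q in pinpoint(l,"wrist")[:2]: print(l,round(q["score"],2),np.round(q["location"]),ray(c,*q["location"],.046).round(4))
s=r.get_state();print(s["time_s"],s["tcp_pos"],s["eef_rot"],s["gripper_width"],s["contact_force"])
E
python3 look.py w1
```

```text
bar_top 0.5 [258.6, 200.6, 265.4, 215.1] 99
bar_top 0.55 [177. 405.] [ 0.4102 -0.1509  0.046 ]
2.0 [ 0.44549468 -0.33710032  0.22654782] [ 1.79998880e+02 -3.32757999e-03 -1.66959210e+02] 0.000778405177865355 [0.56417607 0.13001734 0.01476944]
```

View pics/w1.png

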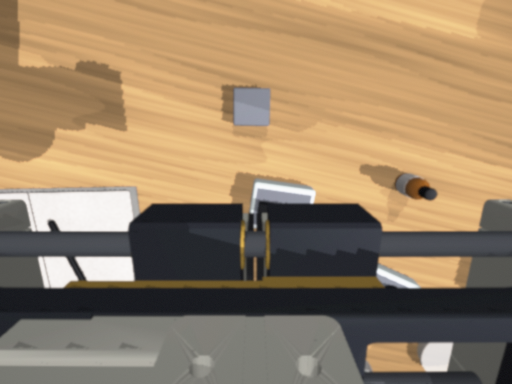

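The wrist view shows the gripper hiding the bar unit, around (200, 285). The camera faces back towards the robot, so I'll move ahead of the units and look from there.

Emit:
move_arm(targets=[[[-6,1,0],[0,0,0]],[[-12,2.5,0],[0,0,0]],[[-18,4,0],[0,0,0]],[[-23,5,0],[0,0,0]],[[-27,6,0],[0,0,0]]])

```text
time_s: 2.62
tcp_pos: [0.6969, -0.2163, 0.2259]
eef_rot: [180.0, -0.0, -166.9]
contact_force: [0.5, 0.3, -0.4]
gripper_width: 0.0003
gripper_force: 0.0
```

Emit:
move_arm(targets=[[[0,0,0],[0,0,0]],[[0,0,0],[0,0,0]]])

```text
time_s: 2.88
tcp_pos: [0.6949, -0.2172, 0.226]
eef_rot: [180.0, -0.1, -166.9]
contact_force: [-0.1, -0.4, -0.2]
gripper_width: 0.0006
gripper_force: 0.0
```

```bash
python3 look.py w2
```

```text
round_top 0.84 [349.4, 88.8, 388.7, 126.0] 1027
round_top 0.63 [107. 374.] [ 0.5871 -0.0979  0.046 ]
3.125 [ 0.69474896 -0.2175284   0.22725045] [-1.79988441e+02  4.12293334e-02 -1.66947193e+02] 0.000416579806866857 [-0.54029762  0.20394535  0.37345972]
```

View pics/w2.png

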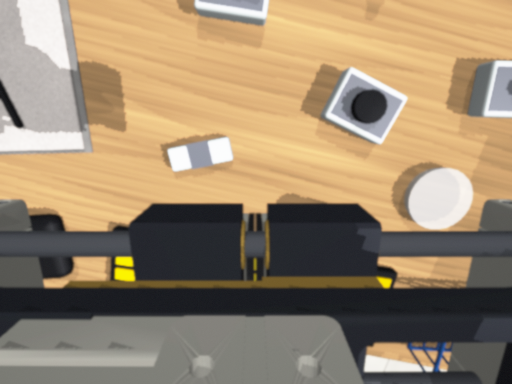

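The large round key is at about (106, 369). The bar unit lies just above the top edge, so I'll back up 6 cm.

Emit:
move_arm(targets=[[[3,0,0],[0,0,0]],[[6,0,0],[0,0,0]],[[6,0,0],[0,0,0]],[[6,0,0],[0,0,0]]])

```text
time_s: 3.62
tcp_pos: [0.6371, -0.2307, 0.2273]
eef_rot: [-180.0, 0.1, -166.9]
contact_force: [-0.5, 0.4, 0.3]
gripper_width: 0.0003
gripper_force: 0.0
```

```bash
python3 look.py w3; python3 - <<'E'
from h import *
c=viewer.capture("wrist")
for l in("round_top","bar_top"):
    for q in outline_of(l,"wrist")[:1]:
        m=q["mask"].astype(np.uint8);p=np.argwhere(m);rc=cv2.minAreaRect(p[:,::-1].astype(np.float32))
        print(l,q["score"],rc,ray(c,rc[0][1],rc[0][0],.046), [ray(c,y,x,.046)[:2].round(4) for x,y in cv2.boxPoints(rc)])
E
```

```text
round_top 0.74 [346.4, 138.8, 381.1, 172.1] 887
round_top 0.73 [157. 366.] [ 0.589  -0.1011  0.046 ]
bar_top 0.71 [204.2, 27.6, 261.0, 52.3] 1150
bar_top 0.91 [ 35. 235.] [ 0.4911 -0.2872  0.046 ]
bar_top 0.27 [234. 423.] [0.67   0.0075 0.046 ]
3.875 [ 0.6373117  -0.23024231  0.22619179] [ 1.79994022e+02 -2.28574459e-02 -1.66877151e+02] 0.0004843406930818004 [ 0.13411522  0.14804969 -0.70683596]
round_top 0.73 ((364.0, 154.5), (34.0, 31.0), 0.0) [ 0.58594932 -0.10400776  0.046     ] [array([ 0.6093, -0.1185]), array([ 0.5727, -0.1302]), array([ 0.5633, -0.0899]), array([ 0.5996, -0.077 ])]
bar_top 0.86 ((232.57177734375, 36.051483154296875), (57.31105422973633, 20.064794540405273), 9.090276718139648) [ 0.49305039 -0.28928898  0.046     ] [array([ 0.5059, -0.3208]), array([ 0.4855, -0.321 ]), array([ 0.4802, -0.2581]), array([ 0.5007, -0.2569])]
```

View pics/w3.png

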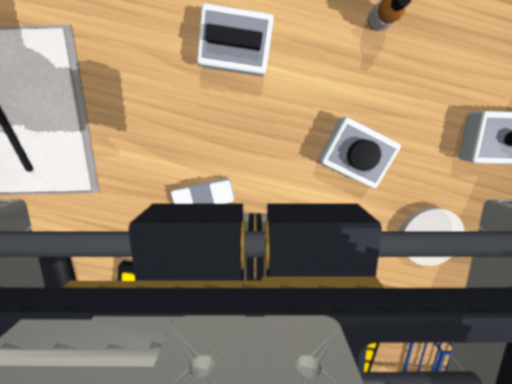

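The wrist view shows the round key at (155, 364) and the bar at (36, 233). That puts round at (0.586, -0.105) and bar at (0.492, -0.290). Next I'll move over the round key and descend.

Emit:
move_arm(targets=[[[1,6,0],[0,0,0]],[[2.1,12,2],[0,0,0]],[[2.1,13.3,7],[0,0,0]],[[2.1,13.3,12],[0,0,0]],[[2.1,13.3,15],[0,0,0]]])

```text
time_s: 4.65
tcp_pos: [0.5853, -0.1051, 0.0744]
eef_rot: [180.0, -0.1, -166.8]
contact_force: [0.1, 0.7, 0.5]
gripper_width: 0.0004
gripper_force: 0.0
```

Emit:
move_arm(targets=[[[0,0,0],[0,0,0]],[[0,0,0],[0,0,0]],[[0,0,0],[0,0,0]]])

```text
time_s: 5.03
tcp_pos: [0.5875, -0.1056, 0.0783]
eef_rot: [-180.0, 0.2, -166.9]
contact_force: [0.5, 0.3, 0.7]
gripper_width: 0.0006
gripper_force: 0.0
```

Emit:
move_arm(targets=[[[0,0,1],[0,0,0]],[[0,0,2],[0,0,0]],[[0,0,2.6],[0,0,0]],[[0,0,2.9],[0,0,0]],[[0,0,2.9],[0,0,0]]])

```text
time_s: 5.65
tcp_pos: [0.5862, -0.1056, 0.0472]
eef_rot: [180.0, -0.0, -166.9]
contact_force: [-0.5, 0.1, 0.2]
gripper_width: 0.0001
gripper_force: 0.0
```

Emit:
move_arm(targets=[[[0,0,0.2],[0,0,0]],[[0,0,0.4],[0,0,0]],[[0,0,0.6],[0,0,0]],[[0,0,0.7],[0,0,0]],[[0,0,0.7],[0,0,0]]])

```text
time_s: 6.28
tcp_pos: [0.5866, -0.1056, 0.0407]
eef_rot: [-180.0, 0.0, -166.9]
contact_force: [0.2, -0.0, 3.1]
gripper_width: 0.0002
gripper_force: 1.6
```

Emit:
move_arm(targets=[[[0,0,0.2],[0,0,0]],[[0,0,0.3],[0,0,0]],[[0,0,0.3],[0,0,0]],[[0,0,0.3],[0,0,0]]])

```text
time_s: 6.78
tcp_pos: [0.5866, -0.1056, 0.0377]
eef_rot: [-180.0, 0.0, -166.9]
contact_force: [0.2, 0.2, 4.1]
gripper_width: 0.0004
gripper_force: 2.2
```

Emit:
move_arm(targets=[[[0,0,-0.4],[0,0,0]],[[0,0,-0.8],[0,0,0]],[[0,0,-1.4],[0,0,0]],[[0,0,-3],[0,0,0]],[[0,0,-7],[0,0,0]]])

```text
time_s: 7.4
tcp_pos: [0.5845, -0.1057, 0.107]
eef_rot: [180.0, -0.3, -166.9]
contact_force: [0.5, 0.3, 0.1]
gripper_width: 0.0006
gripper_force: 0.0
```

Emit:
move_arm(targets=[[[0,0,0],[0,0,0]],[[0,0,0],[0,0,0]]])

```text
time_s: 7.65
tcp_pos: [0.586, -0.1056, 0.1081]
eef_rot: [180.0, 0.0, -166.9]
contact_force: [0.3, -0.6, 0.7]
gripper_width: 0.0007
gripper_force: 0.0
```

Emit:
move_arm(targets=[[[4,-4.5,0],[0,0,0]],[[8,-9,0],[0,0,0]],[[12,-13.5,0],[0,0,0]],[[13.4,-15.8,0],[0,0,0]],[[13.4,-15.8,3],[0,0,0]]])

```text
time_s: 8.28
tcp_pos: [0.4916, -0.2921, 0.0785]
eef_rot: [-179.9, 0.1, -167.0]
contact_force: [-0.0, 0.7, -0.4]
gripper_width: 0.0004
gripper_force: 0.0
```

Emit:
move_arm(targets=[[[0,0,1],[0,0,0]],[[0,0,2],[0,0,0]],[[0,0,2.7],[0,0,0]],[[0,0,2.9],[0,0,0]],[[0,0,2.9],[0,0,0]]])

```text
time_s: 8.9
tcp_pos: [0.4919, -0.2898, 0.0488]
eef_rot: [-180.0, 0.0, -166.9]
contact_force: [-0.6, -0.5, 0.5]
gripper_width: 0.0007
gripper_force: 0.0
```

Emit:
move_arm(targets=[[[0,0,0.3],[0,0,0]],[[0,0,0.5],[0,0,0]],[[0,0,0.7],[0,0,0]],[[0,0,0.8],[0,0,0]],[[0,0,0.8],[0,0,0]]])

```text
time_s: 9.52
tcp_pos: [0.4922, -0.29, 0.0408]
eef_rot: [-180.0, 0.0, -166.9]
contact_force: [2.3, 2.0, 2.7]
gripper_width: 0.0003
gripper_force: 1.6
```

Emit:
move_arm(targets=[[[0,0,0.2],[0,0,0]],[[0,0,0.3],[0,0,0]],[[0,0,0.3],[0,0,0]],[[0,0,0.3],[0,0,0]]])

```text
time_s: 10.02
tcp_pos: [0.4921, -0.29, 0.0378]
eef_rot: [-180.0, 0.0, -166.9]
contact_force: [2.3, 1.6, 4.6]
gripper_width: 0.0
gripper_force: 2.2
```

Emit:
move_arm(targets=[[[0,0,-0.4],[0,0,0]],[[0,0,-0.8],[0,0,0]],[[0,0,-1.4],[0,0,0]],[[0,0,-3],[0,0,0]],[[0,0,-7],[0,0,0]]])

```text
time_s: 10.65
tcp_pos: [0.4898, -0.2895, 0.1071]
eef_rot: [179.9, -0.2, -166.9]
contact_force: [0.8, -1.0, 0.1]
gripper_width: 0.0002
gripper_force: 0.0
```

Emit:
move_arm(targets=[[[-4,2,-4],[0,0,0]],[[-8,4,-8],[0,0,0]],[[-12,5,-12],[0,0,0]],[[-15,6,-12],[0,0,0]],[[-15,6,-12],[0,0,0]]])

```text
time_s: 11.28
tcp_pos: [0.625, -0.1962, 0.228]
eef_rot: [180.0, -0.0, -166.8]
contact_force: [-0.8, 0.2, -0.5]
gripper_width: 0.0004
gripper_force: 0.0
```

```bash
python3 look.py w4; python3 - <<'E'
from h import *
c=viewer.capture("wrist")
for l in("round_top","bar_top"):
    for q in pinpoint(l,"wrist")[:1]: print(l,ray(c,*q["location"],.046))
a=cv2.imread("pics/top.png");b=viewer.capture("top")["image"]
cv2.imwrite("pics/cmp.png",cv2.resize(np.vstack([a[150:250,190:400],b[150:250,190:400]]),None,fx=2.9,fy=2.9))
E
```

```text
round_top 0.67 [475.6, 132.2, 495.9, 149.4] 330
round_top 0.59 [319.9, 144.3, 351.5, 173.7] 833
round_top 0.85 [159. 336.] [ 0.5873 -0.1016  0.046 ]
bar_top 0.85 [172.8, 27.4, 230.7, 53.7] 1156
bar_top 0.37 [477.9, 133.8, 495.9, 150.0] 290
bar_top 0.58 [ 42. 202.] [ 0.494  -0.2884  0.046 ]
bar_top 0.48 [ 47. 207.] [ 0.4984 -0.2815  0.046 ]
11.525 [ 0.62314922 -0.19798498  0.22763898] [ 1.79992118e+02 -3.60201073e-02 -1.66929820e+02] 0.000686336642165817 [-0.06852113  0.52636427  0.62358939]
round_top [ 0.58956754 -0.09954389  0.046     ]
bar_top [ 0.49286756 -0.28798359  0.046     ]
```

View pics/cmp.png

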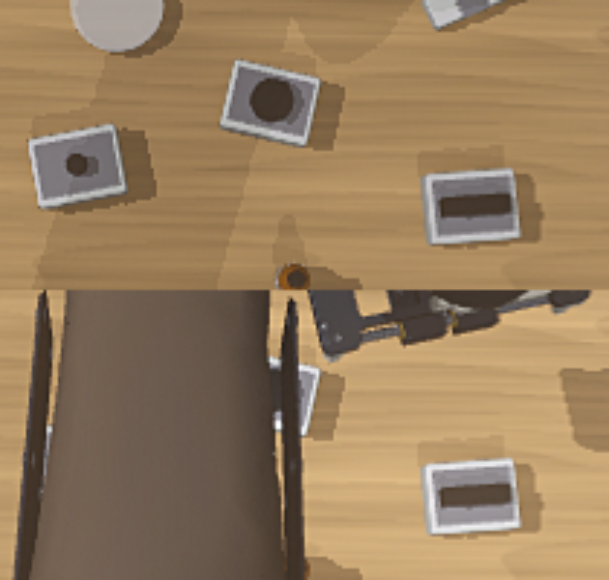

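The before/after comparison shows the bar unit unmoved, at about (205, 472) before and (495, 472) after in the stacked crops. The arm covers most of the round unit in the second crop, but its visible edge hasn't moved. The tool is clear of everything, so I'll hand in.

```bash
python3 -c "
from plant import r
print(r.close_job())"
```

```text
the job is handed in; nothing more can be done
None
```

I pressed the large round key and then the long bar key, each about 8 mm down with under 5 N, let each spring back up, withdrew, and handed the job in with no sign that either unit had shifted.

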